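# Load the tea infuser and set the brewing timer

## Task

Get the pot ready for tea: take the steel infuser by its black grip and slide it down into the neck of the teapot until its flange sits fully home on the rim, lowering it gently and not letting it drop. Then turn the knob of the brewing timer until its pointer is on the long thick mark. Leave the teapot upright where it stands, do not shift or knock over the mug, the sugar shaker or the tumbler, and let go of everything at the end.

Things in the scene. Friction and masses are not known exactly. Their poses are not given: they have to be found in the camera images.
- infuser: Tea infuser, loose, 0.2 kg, upright, round: steel tube with rows of dark slots, 46 mm diameter, 0 to 92 mm up (foot bevelled to 36 mm over the lowest 6 mm); flange 64 mm diameter, 92 to 97 mm; black cylindrical grip 24 mm diameter, 97 to 133 mm. Origin: centre of its underside, z along the tube upwards. Fully home, its origin lies 20 mm above the teapot's origin, on the same axis.
- infuser_grip (a point): Point on the infuser's axis 120 mm above its underside, in the black grip: the place to pinch from above (fingertips then stay 4 mm clear above the flange).
- teapot: Steel teapot, loose, 0.9 kg, upright, belly 122 mm diameter, rim 112 mm up. Origin: centre of its underside, z up; spout to its +y (tip 114 mm out, 107 mm high), black handle to its -y (108 mm out, 88 mm high). Upright neck on its z axis, outer diameter 61 to 67 mm. Floor inside 6 mm up, below the infuser's reach: the infuser hangs by its flange on the rim.
- pot_mouth (a point): Centre of the teapot's mouth at rim height, 112 mm above the teapot's origin. The neck's straight bore is 49 mm in diameter from 72 to 106 mm above the teapot's origin, and flares to about 55 mm at the rim.
- timer: Brewing timer: white round puck, 104 mm diameter, 28 mm tall, fixed to the table; origin at the centre of its underside, z up. Its grey face has eight short thin ticks and one long thick mark (19 by 5 mm) near its edge. The first tick lies in its +x direction, the others follow clockwise seen from above, 0.26 rad apart; the long thick mark is the sixth of the nine.
- timer_mark (a point): Middle of the long thick mark on the timer's face, 38.5 mm from the timer's axis, 28 mm above the table.
- timer_knob (a joint): Angle of the timer's knob (rad), growing clockwise seen from above, from 0 to 2.2 between stops. At 0 the pointer is in the timer's +x direction; at 1.30 it is on the long thick mark. Starts between 0 and 0.6. It stays where it is left (friction 0.04 N m, no spring).
- knob_grip (a point): Point on the knob's axis, 53.5 mm above the table, to pinch from above. The knob is a black upright bar 52 mm long (own x), 14 mm thick (own y), 34 to 64 mm above the table, on a 48 mm disc. Own +x is the pointer end: a white line on that half of the bar's top and a white tongue reaching 36 mm from the axis. This frame turns with the knob.
- sugar_shaker: Bystander: glass sugar shaker with a domed steel top and no grip, 62 mm in diameter, 131 mm tall, loose; origin at the centre of its underside. Does not belong in the pot. It, the mug and the infuser stand in any order in three places.
- mug: Bystander: white mug, 82 mm in diameter, 78 mm tall, handle to its +y reaching 78 mm from the axis, loose; origin at the centre of its underside.
- tumbler: Bystander: glass tumbler, 66 mm in diameter, 105 mm tall, loose; origin at the centre of its underside.
Not all that is in view belongs to the job. What is shaped like the infuser but yellow is not meant.

How it is judged:
By the outcome, as a careful person would: the job done as asked, in the order asked, and still so for the second after the job is handed in, with the robot touching nothing.
It also fails if it takes over 64 s, if anything falls off the work surface, if the arm or the gripper's body presses on something with over 40 N, if the wrist force passes 120 N, or if a joint passes its speed limit or range.

## Robot

A 6-joint arm with a two-finger parallel gripper is mounted at the origin on the work surface. World frame = base frame: x ahead of the robot, y to its left, z up, the work surface at z = 0. Lengths are in m, angles in rad, forces in N, time in s.
With the tool pointing down it reaches from about 0.35 to 0.975 m from the base axis. Payload 4.9 kg.
Tool frame: the origin (TCP) lies at the very end of the fingers, on their centre line; the grasp point (between the pads) lies 19 mm behind it; z points along the fingers, y is the line along which they close (so a half turn about z gives the same grasp; the last joint's range is limited). The gripper opens to 85 mm and grips with 20 to 120 N. Pads are 22 mm wide; open, the fingers measure 114 mm over their backs; the gripper's body (76 mm by 85 mm) begins 54 mm behind the grasp point. The pads swing forward as they close: fully open they stand 13 mm farther back than shut.
Start: joints at [1.18, 0.053, 1.613, -0, 1.476, -0.119], TCP at [0.168, 0.602, 0.231] pointing down, gripper open.
Joint ranges: [-3.01, 3.01], [-1.01, 2.22], [0.06, 2.58], [-1.02, 4.17], [0.09, 2.62], [-3.14, 3.14]. Speed limits (rad/s): [2.57, 2.57, 3.14, 3.14, 3.14, 3.14].

## Interface

Orientations are given as a unit quaternion [w, x, y, z].
In Python, from plant import manip gives the robot as it stands.
- The arm moves only by the shell command python3 -m pendant 'ROWS'. ROWS is JSON, a list of rows, each a list of 3 entries, a list of its own where there are three numbers: the opening, from 0 (shut) to 1 (fully open), then the shift along the tool's x, y, z in units of 12 cm (1.0 is 12 cm), then the turn about the tool's z in units of pi rad (1.0 is pi rad). In form: [[gripper, [dx, dy, dz], roll], ...]. A call has 1 to 10 rows; each row is the pose to reach, as a shift and turn from the pose commanded when the call began, along the tool's axes at that moment, turning the shorter way round; what a row does not reach only later rows make up. A row lasts 1/10 s, in which the tool goes at most 50 mm and 8.59 degrees, less where a joint would pass 70% of its speed; a pose out of reach is approached as far as the arm can. A call with a number of a shift or a turn outside -1 to 1 is refused whole. A call with a gripper value outside its range is refused whole. The fingers move at their own pace and stop on an object; the grip force is fixed at half the most. Time passes only in rows, so rows that repeat a pose let the fingers close. It gives the time, the measured TCP pose, the force, the opening and the grip force at its end, in the units of the state.
- manip.state(): the state, without advancing time (a new reading comes with each control period).
- manip.grab_frame(name): name is "scene" or "top" or "wrist"; returns a dict with "img" (400x640x3 uint8, red, green, blue), "fx", "fy", "cx", "cy" (pixels), "D" ([k1, k2, p1, p2, k3] as OpenCV has them; the pictures are not rectified), "eye" and "rotation" of the camera in the world; the wrist camera has in their place "tool_from_camera" (4x4, takes a point from camera to tool coordinates, whose origin is the TCP and whose axes are the flange's). Camera axes: x right, y down, z forward; pixel columns grow to the right and rows downward; lengths in m; the calibration is good to about 2 mm. A picture is of the moment at which its call begins: read the wrist's pose just before it. There is no depth.
- manip.job_done(): hands the job in; it is judged then, once.
The state is a dict: "time": time; "joint_pos": joint angles; "joint_vel": joint speeds; "joint_efforts": joint torques, N m; "tool_pos": TCP position; "tool_rot": TCP orientation; "contact_force": force on the tool from outside, world axes, zero at the start; "ft_torque": the same for the moment, N m; "gripper_width": opening from 0.0 (shut) to 1.0 (fully open); "grasp_force": force on a finger pad.
Only numpy, scipy, OpenCV 4.12 (cv2) and the standard library are available. Lean on these libraries where they do the work, as an engineer would, in place of code of your own. Each camera call takes 0.05 s, during which the arm holds its last target. There are 200 camera calls.

## Working session

There is one attempt and no reset: what is moved stays moved. The work goes in short steps, Python scripts to look and compute and a shell command to move; the robot and the scene stay as the last step left them, time stands still between calls to the robot, and variables do not carry over. Pictures are saved under pics/ and viewed, at most 11 in all, crops included, and the job is handed in when it is done.

```bash
mkdir -p pics; ls; python3 - <<'E'
from plant import manip
import cv2,numpy as np
print(manip.state())
for n in("scene","top"):
    f=manip.grab_frame(n); cv2.imwrite(f"pics/{n}0.png",f["img"][:,:,::-1])
    np.savez(f"{n}0.npz",**f); print(n,f["eye"],f["rotation"],f["fx"],f["D"])
print(manip.grab_frame("wrist")["tool_from_camera"])
E
```

```text
pics
{'time': 0.0, 'joint_pos': array([ 1.17995325e+00,  5.33337891e-02,  1.61430855e+00,  1.64946438e-06,
        1.47599434e+00, -1.18985890e-01]), 'joint_vel': array([ 8.33749531e-04, -3.49101675e-04, -2.26560240e-03, -4.55812026e-04,
       -7.69498676e-05, -1.31296391e-03]), 'joint_efforts': array([-2.16431697e-03, -3.93698859e+01, -3.70167696e+01, -2.57779102e-04,
        7.29837062e-03,  5.93816569e-07]), 'tool_pos': array([0.16757545, 0.60146445, 0.23006863]), 'tool_rot': array([-2.58507111e-04,  1.35510406e-01,  9.90775396e-01, -9.88776338e-04]), 'contact_force': array([0.33505138, 0.4009197 , 0.24956979]), 'ft_torque': array([-0.03314747, -0.01849372,  0.02718293]), 'grasp_force': 0.0, 'gripper_width': 1.0022018896308145}
scene [0.79403402 0.44175892 0.91310744] [-0.05948003  0.22815404  0.93281282 -0.27252173] 370.8998293655943 [-0.08267131  0.          0.          0.          0.        ]
top [ 0.40848303 -0.02407786  1.35593432] [ 0.04531107 -0.69966511  0.71167771 -0.04393724] 506.8006392045911 [0.05324344 0.         0.         0.         0.        ]
[[ 1.50389193e-05 -9.51040936e-01 -3.09064942e-01  7.97520494e-02]
 [ 9.99999863e-01 -1.47503012e-04  5.02549138e-04  4.08634742e-04]
 [-5.23532812e-04 -3.09064907e-01  9.51040803e-01 -1.42404107e-01]
 [ 0.00000000e+00  0.00000000e+00  0.00000000e+00  1.00000000e+00]]
```

View pics/scene0.png

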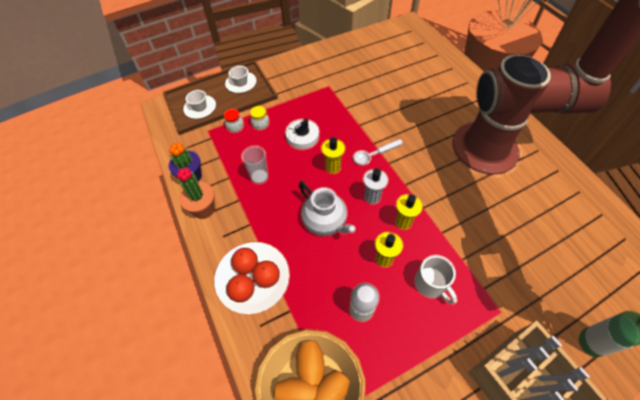

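View pics/top0.png

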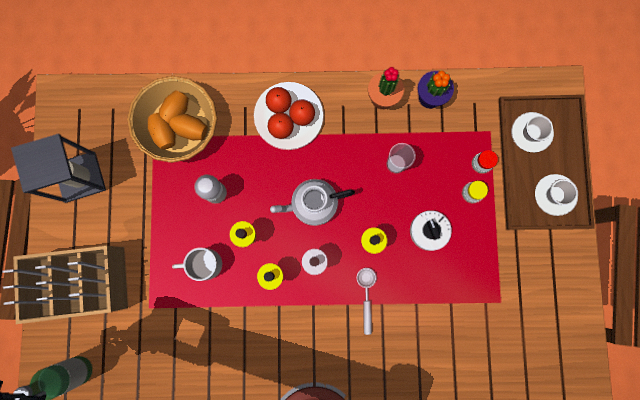

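The scene view shows the infuser at (375,186), pot mouth (323,199) and timer (302,133). The top view shows the infuser at (314,262), mouth (314,198) and timer knob (432,229). The yellow ones are decoys. Next I'll zoom in and triangulate.

```bash
cat > h.py <<'E'
import numpy as np,cv2
from scipy.spatial.transform import Rotation as R
def rot(q): return R.from_quat(np.roll(q,-1)).as_matrix()
def ray(f,px,T=None):
    K=np.array([[f["fx"],0,f["cx"]],[0,f["fy"],f["cy"]],[0,0,1.]])
    u=cv2.undistortPoints(np.array([[px]],float),K,np.array(f["D"],float))[0,0]
    d=np.array([u[0],u[1],1.])
    if T is None:
        r=np.array(f["rotation"]); M=rot(r) if r.shape==(4,) else r
        return np.array(f["eye"],float),M@d
    return T[:3,3],T[:3,:3]@d
def plane(r,z): return r[0]+r[1]*(z-r[0][2])/r[1][2]
def tri(*rs):
    A=0;b=0
    for o,d in rs:
        d=d/np.linalg.norm(d);P=np.eye(3)-np.outer(d,d);A=A+P;b=b+P@o
    p=np.linalg.solve(A,b)
    return p,[np.linalg.norm(np.cross(p-o,d/np.linalg.norm(d))) for o,d in rs]
def wristT(s,f):
    T=np.eye(4);T[:3,:3]=rot(s["tool_rot"]);T[:3,3]=s["tool_pos"]
    return T@np.array(f["tool_from_camera"])
E
python3 - <<'E'
import numpy as np,cv2
t=cv2.imread("pics/top0.png");s=cv2.imread("pics/scene0.png")
def c(i,x,y,w=66,k=4): return cv2.resize(i[y-w//2:y+w//2,x-w//2:x+w//2],None,fx=k,fy=k,interpolation=cv2.INTER_CUBIC)
m=np.vstack([np.hstack([c(t,314,258),c(t,314,200),c(t,431,230)]),np.hstack([c(s,375,186),c(s,323,205),c(s,302,133)])])
cv2.imwrite("pics/m0.png",m)
from h import *
for n,px in(("top",(314,262)),("top",(314,200)),("top",(431,230))):
    f=dict(np.load("top0.npz"));print([plane(ray(f,px),z).round(3) for z in(0.03,.1)])
E
```

```text
[array([ 0.422, -0.006,  0.03 ]), array([ 0.422, -0.007,  0.1  ])]
[array([ 0.585, -0.008,  0.03 ]), array([ 0.575, -0.009,  0.1  ])]
[array([ 0.501, -0.313,  0.03 ]), array([ 0.496, -0.297,  0.1  ])]
```

View pics/m0.png

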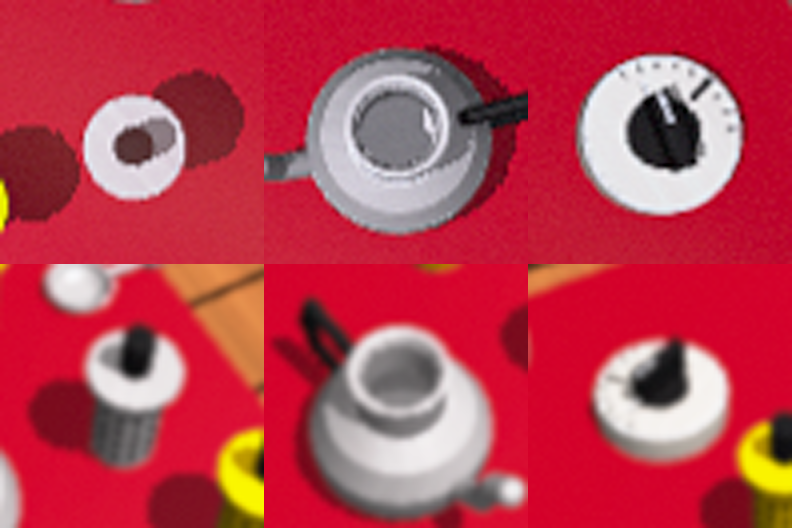

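```bash
cat >> h.py <<'E'
def delta(s,p):
    "world target TCP -> tool units of 12cm"
    return (rot(s["tool_rot"]).T@(np.array(p)-s["tool_pos"])/0.12).round(3)
E
python3 - <<'E'
from h import *
from plant import manip
t=dict(np.load("top0.npz"));c=dict(np.load("scene0.npz"))
for n,a,b in(("flange",(314.7,261.7),(375.7,179.5)),("mouth",(314.7,199.2),(323.2,199))):
    p,e=tri(ray(t,a),ray(c,b));print(n,p.round(4),np.round(e,4))
print("knob",plane(ray(t,(431.7,229)),.064))
s=manip.state();print(delta(s,[.421,-.006,.25]),rot(s["tool_rot"]).round(3))
E
```

```text
flange [ 0.4211 -0.0072  0.0901] [0.0018 0.0018]
mouth [ 0.5768 -0.0107  0.102 ] [0.0004 0.0004]
knob [ 0.50067252 -0.30703657  0.064     ]
[-3.394 -4.311 -0.158] [[-0.963  0.268 -0.001]
 [ 0.268  0.963 -0.001]
 [ 0.    -0.002 -1.   ]]
```

```bash
M='python3 -m pendant'
python3 -m pendant '[[1,[-0.2,-0.25,0],0],[1,[-0.5,-0.6,0],0],[1,[-0.8,-1,-0.1],0],[1,[-0.8,-1,-0.1],0]]' >/dev/null
python3 -m pendant '[[1,[-0.3,-0.35,0],0],[1,[-0.55,-0.7,0],0],[1,[-0.8,-1,0],0],[1,[-0.8,-1,0],0]]'>/dev/null
python3 -m pendant '[[1,[-0.3,-0.35,0],0],[1,[-0.55,-0.7,0],0],[1,[-0.8,-1,0],0],[1,[-0.8,-1,0],0]]'>/dev/null
python3 -m pendant '[[1,[-0.3,-0.35,0],0],[1,[-0.55,-0.7,0],0],[1,[-0.99,-1,-0.06],0],[1,[-0.99,-1,-0.06],0],[1,[-0.99,-1,-0.06],0]]'>/dev/null
python3 -m pendant '[[1,[0,-0.15,0],0],[1,[0,-0.3,0],0],[1,[0,-0.31,0],0],[1,[0,-0.31,0],0],[1,[0,-0.31,0],0]]'
python3 - <<'E'
from plant import manip
import cv2,pickle
s=manip.state();f=manip.grab_frame("wrist");pickle.dump((s,f),open("w1.pkl","wb"))
cv2.imwrite("pics/w1.png",f["img"][:,:,::-1]);print(s["tool_pos"],s["time"])
E
```

```text
time: 2.35
tool_pos: [0.4208, -0.0041, 0.2504]
tool_rot: [-0.0, 0.135, 0.991, 0.0]
contact_force: [0.5, 0.6, -0.3]
gripper_width: 1.002
grasp_force: 0.0
[ 0.42079786 -0.00406734  0.25044005] 2.35
```

View pics/w1.png

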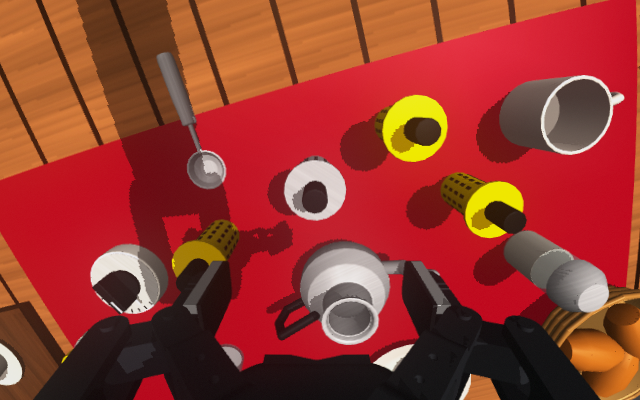

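The wrist view shows the infuser's flange at (315,190) and the pot mouth at (350,319). I'll take the same view over the pot so the calibration bias cancels.

```bash
python3 -m pendant '[[1,[-0.3,0.07,-0.03],0],[1,[-0.65,0.15,-0.06],0],[1,[-1,0.23,-0.12],0],[1,[-1,0.23,-0.12],0]]' >/dev/null
python3 -m pendant '[[1,[-0.27,0.06,0],0],[1,[-0.27,0.06,0],0],[1,[-0.27,0.06,0],0],[1,[-0.27,0.06,0],0]]'
cat > seg.py <<'E'
from h import *
def disc(img,guess,rmax,lo=120,outer=True):
    "centre of the pale ring/disc nearest guess: ellipse through hull of the bright grey mask"
    hsv=cv2.cvtColor(img,cv2.COLOR_RGB2HSV)
    m=((hsv[...,1]<60)&(hsv[...,2]>lo)).astype(np.uint8)
    k=np.zeros_like(m);cv2.circle(k,tuple(int(v) for v in guess),rmax,1,-1);m&=k
    n,l,st,_=cv2.connectedComponentsWithStats(m)
    i=1+np.argmax(st[1:,4]);ys,xs=np.where(l==i)
    h=cv2.convexHull(np.c_[xs,ys].astype(np.int32).reshape(-1,1,2))
    return cv2.fitEllipse(h),m
E
python3 - <<'E'
from seg import *
from plant import manip
import pickle
s=manip.state();f=manip.grab_frame("wrist");pickle.dump((s,f),open("w2.pkl","wb"))
s1,f1=pickle.load(open("w1.pkl","rb"))
def c(i,x,y,w=100,k=4): return cv2.resize(i[y-w//2:y+w//2,x-w//2:x+w//2,::-1],None,fx=k,fy=k,interpolation=cv2.INTER_CUBIC)
cv2.imwrite("pics/w2.png",np.hstack([c(f1["img"],315,190),c(f["img"],315,190)]));print(s["tool_pos"],s["time"])
for lo in(120,150,180): print(disc(f1["img"],(315,190),40,lo)[0],disc(f["img"],(315,190),40,lo)[0])
E
```

```text
time: 3.2
tool_pos: [0.5763, -0.0122, 0.2652]
tool_rot: [0.0, 0.135, 0.991, 0.0]
contact_force: [-0.4, 0.1, -0.2]
gripper_width: 0.997
grasp_force: 0.0
[ 0.57631216 -0.01223146  0.2651817 ] 3.2
((314.6800842285156, 188.9374237060547), (60.866329193115234, 61.596031188964844), 21.10145378112793) ((317.25433349609375, 184.65628051757812), (66.99777221679688, 78.59548950195312), 113.45276641845703)
((314.57989501953125, 189.6089630126953), (59.54066467285156, 61.414947509765625), 93.99274444580078) ((317.333740234375, 184.35626220703125), (66.42110443115234, 78.2987289428711), 113.49504852294922)
((314.6719970703125, 189.74171447753906), (59.2783088684082, 61.328102111816406), 87.82620239257812) ((317.9591369628906, 183.85572814941406), (65.2806625366211, 77.1388168334961), 117.5864486694336)
```

View pics/w2.png

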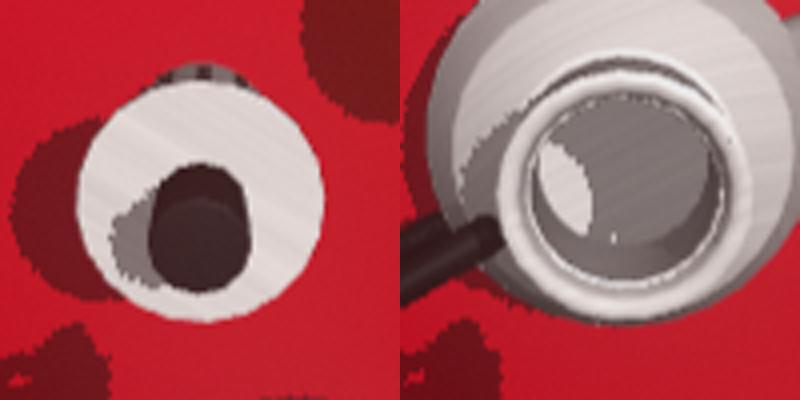

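```bash
cat > rad.py <<'E'
from seg import *
def radial(img,c,r0,r1,sign,q=12):
    "subpixel strongest radial edge (green channel) in [r0,r1], sign +1 dark->bright outward; ellipse fit with outlier trimming"
    g=cv2.GaussianBlur(img[...,1],(0,0),0.8).astype(np.float32)
    th=np.linspace(0,2*np.pi,180,endpoint=False);r=np.arange(r0,r1,.25)
    X=(c[0]+np.outer(np.cos(th),r)).astype(np.float32);Y=(c[1]+np.outer(np.sin(th),r)).astype(np.float32)
    P=cv2.remap(g,X,Y,cv2.INTER_LINEAR);G=sign*np.gradient(P,axis=1)
    i=G.argmax(1);ok=G.max(1)>q/4
    p=np.c_[X[np.arange(180),i],Y[np.arange(180),i]][ok]
    for _ in range(6):
        e=cv2.fitEllipse(p.reshape(-1,1,2)); a=np.deg2rad(e[2]);d=p-e[0]
        u=d@[np.cos(a),np.sin(a)]/(e[1][0]/2);v=d@[-np.sin(a),np.cos(a)]/(e[1][1]/2)
        res=abs(np.hypot(u,v)-1); k=res<max(.02,np.quantile(res,.85)) 
        if k.all():break
        p=p[k]
    return np.round(e[0],2),np.round(e[1],1),len(p)
E
python3 - <<'E'
from rad import *
import pickle
s1,f1=pickle.load(open("w1.pkl","rb"));s2,f2=pickle.load(open("w2.pkl","rb"))
T1=wristT(s1,f1);T2=wristT(s2,f2)
a=radial(f1["img"],(314.6,189.7),26,36,-1);print("flange w1",a)
o=radial(f2["img"],(321,188.5),28,35,-1);i=radial(f2["img"],(321,188.5),20,28,1);print("mouth w2",o,i)
m1=disc(f1["img"],(350,319),30,150)[0];print("mouth w1",m1)
print("flange@.097",plane(ray(f1,a[0],T1),.097),"mouth@.112",plane(ray(f2,o[0],T2),.112),plane(ray(f2,i[0],T2),.112))
print(tri(ray(f1,m1[0],T1),ray(f2,o[0],T2)))
t=dict(np.load("top0.npz"));c=dict(np.load("scene0.npz"))
print(tri(ray(f1,a[0],T1),ray(t,(314.7,261.7)),ray(c,(375.7,179.5))))
E
```

```text
flange w1 (array([314.57, 189.8 ]), array([60.3, 61.7]), 178)
mouth w2 (array([321.04, 188.47]), array([62.1, 64.3]), 122) (array([321.04, 185.42]), array([48. , 52.7]), 109)
mouth w1 ((350.87249755859375, 319.94354248046875), (46.825870513916016, 59.587913513183594), 74.97510528564453)
flange@.097 [ 0.42056712 -0.00522322  0.097     ] mouth@.112 [ 0.57643239 -0.0067424   0.112     ] [ 0.57334937 -0.00590087  0.112     ]
(array([ 0.5773152 , -0.00629055,  0.10869291]), [np.float64(0.0006335723781930973), np.float64(0.0006335723781930913)])
(array([ 0.42159369, -0.00647867,  0.09147682]), [np.float64(0.0009223209785417977), np.float64(0.002101602571693551), np.float64(0.0016544055298823401)])
```

```bash
cat > snap.py <<'E'
import sys,pickle
from plant import manip
s=manip.state();f=manip.grab_frame("wrist");pickle.dump((s,f),open(sys.argv[1]+".pkl","wb"));print(s["tool_pos"],s["time"])
E
python3 -m pendant '[[1,[-0.3,0,0],0],[1,[-0.64,0,0],0],[1,[-0.64,0,0],0],[1,[-0.64,0,0],0],[1,[-0.64,0,0],0]]' >/dev/null
python3 snap.py w3
python3 -m pendant '[[1,[0.3,-0.08,0.03],0],[1,[0.65,-0.17,0.06],0],[1,[1,-0.27,0.125],0],[1,[1,-0.27,0.125],0]]' >/dev/null
python3 -m pendant '[[1,[0.25,-0.07,0],0],[1,[0.25,-0.07,0],0],[1,[0.25,-0.07,0],0],[1,[0.25,-0.07,0],0]]' >/dev/null
python3 snap.py w4
python3 - <<'E'
from rad import *
import pickle
P=[]
def c(i,p,w=100,k=4):
    x,y=[int(v) for v in p];i=np.pad(i,((60,60),(60,60),(0,0)));return cv2.resize(i[y+60-w//2:y+60+w//2,x+60-w//2:x+60+w//2,::-1],None,fx=k,fy=k,interpolation=cv2.INTER_CUBIC)
for n,w in(("w3",[.5764,-.0067,.112]),("w4",[.4206,-.0052,.097])):
    s,f=pickle.load(open(n+".pkl","rb"));T=wristT(s,f);q=np.linalg.inv(T)
    K=np.array([[f["fx"],0,f["cx"]],[0,f["fy"],f["cy"]],[0,0,1.]])
    px=cv2.projectPoints(np.array([w]),cv2.Rodrigues(q[:3,:3])[0],q[:3,3],K,np.array(f["D"],float))[0][0,0]
    print(n,"expect",px,T[:3,3]);P.append(c(f["img"],px))
    for z,r0,r1,sg in((w[2],26,38,-1),(w[2],19,29,1)):
        e=radial(f["img"],px,r0,r1,sg);print(e,[plane(ray(f,e[0],T),zz).round(4) for zz in(z,z-.006)])
cv2.imwrite("pics/w34.png",np.hstack(P))
E
```

```text
[ 0.65013017 -0.03305791  0.26568621] 3.75
[ 0.4963838  -0.03245     0.25093055] 4.6
w3 expect [321.69407308 109.66177417] [ 0.57331869 -0.0112689   0.40803998]
(array([320.28, 113.57]), array([62.5, 65.3]), 78) [array([ 0.5795, -0.0089,  0.112 ]), array([ 0.5796, -0.0089,  0.106 ])]
(array([323.03, 109.42]), array([52.2, 55.3]), 114) [array([ 0.5765, -0.0054,  0.112 ]), array([ 0.5766, -0.0053,  0.106 ])]
w4 expect [322.01487473 106.95478717] [ 0.41935958 -0.01060443  0.39316147]
(array([322.02, 107.3 ]), array([66.9, 69.7]), 180) [array([ 0.4209, -0.0053,  0.097 ]), array([ 0.4209, -0.0052,  0.091 ])]
(array([309.7 , 119.52]), array([22.6, 26.3]), 19) [array([ 0.4285, -0.0195,  0.097 ]), array([ 0.4287, -0.0197,  0.091 ])]
```

View pics/w34.png

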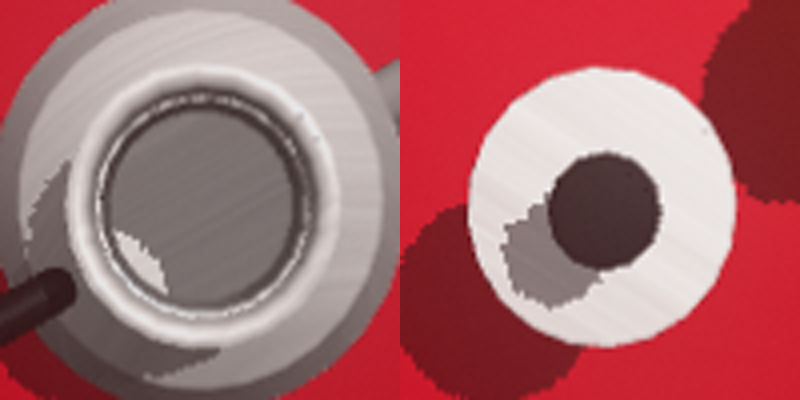

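The vertical views show the mouth centre at about px (322.0,110.4), i.e. (0.577,-0.0066), and the flange at (322,107.3), i.e. (0.421,-0.0053). I'll go and grasp.

```bash
python3 -m pendant '[[1,[0.3,0.02,0],0],[1,[0.666,0.048,0.1],0],[1,[0.666,0.048,0.4],0],[1,[0.666,0.048,0.6],0],[1,[0.666,0.048,0.6],0],[1,[0.666,0.048,0.6],0],[1,[0.666,0.048,0.6],0]]'
python3 -c "
from h import *
from plant import manip
print(delta(manip.state(),[.4209,-.0054,.101]))"
```

```text
time: 5.35
tool_pos: [0.4214, -0.0057, 0.1798]
tool_rot: [0.001, 0.135, 0.991, -0.0]
contact_force: [-0.1, -0.6, 0.7]
gripper_width: 1.002
grasp_force: 0.0
[0.007 0.001 0.657]
```

```bash
python3 -m pendant '[[1,[0,0,0.15],0],[1,[0,0,0.3],0],[1,[0,0,0.45],0],[1,[0,0,0.57],0],[1,[0,0,0.65],0],[1,[0,0,0.65],0],[1,[0,0,0.65],0]]'
python3 -m pendant '[[0.6,[0,0,0],0],[0.45,[0,0,0],0],[0.35,[0,0,0],0],[0.3,[0,0,0],0],[0.2,[0,0,0],0],[0.1,[0,0,0],0],[0,[0,0,0],0],[0,[0,0,0],0],[0,[0,0,0],0],[0,[0,0,0],0]]'
python3 snap.py w5
```

```text
time: 6.05
tool_pos: [0.4209, -0.0056, 0.101]
tool_rot: [0.001, 0.136, 0.991, -0.0]
contact_force: [0.5, -0.2, -0.6]
gripper_width: 0.993
grasp_force: 0.0
time: 7.05
tool_pos: [0.4204, -0.0055, 0.1003]
tool_rot: [0.0, 0.135, 0.991, -0.0]
contact_force: [0.1, -0.4, 4.0]
gripper_width: 0.262
grasp_force: 58.8
[ 0.42039554 -0.00551242  0.10033674] 7.05
```

```bash
python3 -m pendant '[[0,[0,0,-0.05],0],[0,[0,0,-0.2],0],[0,[0,0,-0.4],0],[0,[0,0,-0.6],0],[0,[0,0,-0.8],0],[0,[0,0,-1],0],[0,[0,0,-1],0]]'>/dev/null
python3 -m pendant '[[0,[0,0,-0.15],0],[0,[0,0,-0.25],0],[0,[0,0,-0.25],0],[0,[0,0,-0.25],0],[0,[0,0,-0.25],0]]'
python3 snap.py w6
python3 - <<'E'
from rad import *
import pickle
P=[]
for n in("w5","w6"):
    s,f=pickle.load(open(n+".pkl","rb"));P.append(f["img"][150:400,150:500,::-1])
cv2.imwrite("pics/w56.png",np.hstack(P))
E
```

```text
time: 8.3
tool_pos: [0.4195, -0.0053, 0.2484]
tool_rot: [-0.001, 0.136, 0.991, 0.0]
contact_force: [0.6, -0.0, -1.7]
gripper_width: 0.263
grasp_force: 58.8
[ 0.41946655 -0.00532328  0.24844579] 8.3
```

View pics/w56.png

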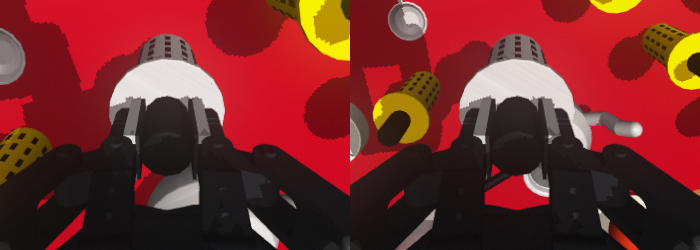

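The infuser is held upright in both crops: flange about x=318, undisturbed between the two, no tilt. Next a numeric check of its lateral offset in the gripper.

```bash
python3 - <<'E'
from rad import *
import pickle
from scipy.optimize import least_squares
from plant import manip
for n in("w5","w6"):
    s,f=pickle.load(open(n+".pkl","rb"));T=np.array(f["tool_from_camera"])
    img=f["img"];hsv=cv2.cvtColor(img,cv2.COLOR_RGB2HSV)
    m=((hsv[...,1]<50)&(hsv[...,2]>150)).astype(np.uint8);m[:200]=0;m[300:]=0;m[:,:255]=0;m[:,380:]=0
    E=[]
    for y in range(205,255):
        x=np.where(m[y])[0]
        if len(x)>5:E.append((y,x[0],x[-1]))
    E=np.array(E);w=E[(E[:,2]-E[:,1])>=(E[:,2]-E[:,1]).max()-1][0]
    print(n,"widest row",w)
    for zo in(.004,.009):   # flange top/bottom below TCP
        Pp=[]
        for y,a,b in E:
            if y<w[0]-2:
                for x in(a,b):
                    o,d=ray(f,(x,y),T);Pp.append((o+d*(zo-o[2])/d[2])[:2])
        Pp=np.array(Pp);r=least_squares(lambda c:np.hypot(*(Pp-c).T)-.032,[0,0],loss="soft_l1",f_scale=.001)
        print(zo,r.x.round(4),np.sqrt(2*r.cost/len(Pp)))
s=manip.state();print(s["tool_pos"],delta(s,[.5767,-.0068,.255]))
E
```

```text
w5 widest row [249 260 372]
0.004 [-0.0022  0.0005] 0.00029272942732211545
0.009 [-0.0035  0.0005] 0.00015971126874845818
w6 widest row [250 260 372]
0.004 [-0.0022  0.0005] 0.0003032491576531264
0.009 [-0.0035  0.0005] 0.00015932772477989426
[ 0.41951274 -0.00534803  0.248561  ] [-1.265  0.34  -0.056]
```

```bash
python3 -m pendant '[[0,[-0.12,0.03,-0.02],0],[0,[-0.35,0.09,-0.056],0],[0,[-0.6,0.16,-0.056],0],[0,[-0.85,0.23,-0.056],0],[0,[-1,0.27,-0.056],0],[0,[-1,0.27,-0.056],0]]'>/dev/null
python3 -m pendant '[[0,[-0.15,0.04,0],0],[0,[-0.265,0.07,0],0],[0,[-0.265,0.07,0],0],[0,[-0.265,0.07,0],0],[0,[-0.265,0.07,0],0],[0,[-0.265,0.07,0],0]]'
python3 snap.py w7
python3 - <<'E'
from h import *
from plant import manip
import pickle
s,f=pickle.load(open("w7.pkl","rb"));cv2.imwrite("pics/w7.png",f["img"][150:400,150:500,::-1])
g=manip.grab_frame("scene");i=g["img"][130:270,240:420,::-1]
cv2.imwrite("pics/s7.png",np.hstack([cv2.resize(f["img"][150:400,150:500,::-1],(392,280)),cv2.resize(i,(360,280),interpolation=cv2.INTER_CUBIC)]))
s=manip.state();print(s["tool_pos"],delta(s,[.5767,-.0068,.205]))
E
```

```text
time: 9.55
tool_pos: [0.5765, -0.0068, 0.2566]
tool_rot: [-0.0, 0.135, 0.991, -0.0]
contact_force: [-1.1, 0.3, -1.2]
gripper_width: 0.267
grasp_force: 58.9
[ 0.57653809 -0.00682239  0.25664818] 9.55
[ 0.57681023 -0.00687144  0.25678632] [0.001 0.    0.432]
```

View pics/s7.png

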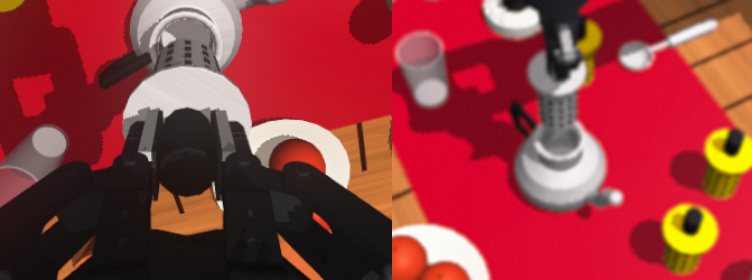

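The infuser hangs directly over the mouth in both crops. I'll lower it in stages, checking the force.

```bash
python3 -m pendant '[[0,[0,0,0.08],0],[0,[0,0,0.18],0],[0,[0,0,0.27],0],[0,[0,0,0.34],0],[0,[0,0,0.38],0],[0,[0,0,0.42],0],[0,[0,0,0.45],0],[0,[0,0,0.45],0]]'
python3 -m pendant '[[0,[0,0,0.03],0],[0,[0,0,0.06],0],[0,[0,0,0.09],0],[0,[0,0,0.12],0],[0,[0,0,0.15],0],[0,[0,0,0.15],0]]'
```

```text
time: 10.45
tool_pos: [0.5771, -0.0068, 0.2022]
tool_rot: [-0.0, 0.135, 0.991, 0.0]
contact_force: [-0.5, -0.3, -1.5]
gripper_width: 0.266
grasp_force: 58.9
time: 11.05
tool_pos: [0.5768, -0.0068, 0.1837]
tool_rot: [-0.001, 0.136, 0.991, 0.0]
contact_force: [-0.8, -0.5, -1.0]
gripper_width: 0.262
grasp_force: 58.9
```

```bash
python3 -m pendant '[[0,[0,0,0.04],0],[0,[0,0,0.08],0],[0,[0,0,0.12],0],[0,[0,0,0.16],0],[0,[0,0,0.2],0],[0,[0,0,0.24],0],[0,[0,0,0.28],0],[0,[0,0,0.32],0],[0,[0,0,0.36],0],[0,[0,0,0.4],0]]'
python3 -m pendant '[[0,[0,0,0.02],0],[0,[0,0,0.04],0],[0,[0,0,0.06],0],[0,[0,0,0.08],0],[0,[0,0,0.08],0],[0,[0,0,0.08],0]]'
```

```text
time: 12.05
tool_pos: [0.5772, -0.0069, 0.1362]
tool_rot: [-0.0, 0.135, 0.991, -0.0]
contact_force: [-0.6, -0.8, -0.7]
gripper_width: 0.261
grasp_force: 58.9
time: 12.65
tool_pos: [0.5772, -0.0069, 0.1269]
tool_rot: [-0.0, 0.135, 0.991, 0.0]
contact_force: [-0.4, -0.6, -1.9]
gripper_width: 0.27
grasp_force: 58.9
```

```bash
python3 -m pendant '[[0,[0,0,0.01],0],[0,[0,0,0.02],0],[0,[0,0,0.03],0],[0,[0,0,0.035],0],[0,[0,0,0.04],0],[0,[0,0,0.04],0]]'
python3 -m pendant '[[0,[0,0,0.005],0],[0,[0,0,0.01],0],[0,[0,0,0.01],0]]'
```

```text
time: 13.25
tool_pos: [0.5772, -0.0069, 0.1221]
tool_rot: [-0.0, 0.135, 0.991, 0.0]
contact_force: [-0.6, -0.8, -1.6]
gripper_width: 0.269
grasp_force: 58.9
time: 13.55
tool_pos: [0.5772, -0.0069, 0.1209]
tool_rot: [-0.0, 0.136, 0.991, -0.0]
contact_force: [-1.0, -0.2, -2.3]
gripper_width: 0.263
grasp_force: 58.9
```

```bash
python3 -m pendant '[[0,[0,0,0.005],0],[0,[0,0,0.008],0],[0,[0,0,0.008],0]]'
python3 -m pendant '[[0,[0,0,0.005],0],[0,[0,0,0.008],0],[0,[0,0,0.008],0]]'
```

```text
time: 13.85
tool_pos: [0.5772, -0.0069, 0.1205]
tool_rot: [-0.0, 0.135, 0.991, -0.0]
contact_force: [-2.9, 0.2, 2.4]
gripper_width: 0.265
grasp_force: 59.4
time: 14.15
tool_pos: [0.5774, -0.0069, 0.1204]
tool_rot: [0.0, 0.135, 0.991, -0.0]
contact_force: [-6.2, 0.7, 7.5]
gripper_width: 0.263
grasp_force: 59.8
```

The flange seated at the expected height (0.1205) with a force rise. I'll relieve it and release.

```bash
python3 -m pendant '[[0,[0,0,-0.006],0],[0,[0,0,-0.006],0],[0.3,[0,0,-0.006],0],[0.4,[0,0,-0.006],0],[0.6,[0,0,-0.006],0],[0.8,[0,0,-0.006],0],[0.8,[0,0,-0.006],0],[0.8,[0,0,-0.006],0]]'
python3 -m pendant '[[0.8,[0,0,-0.05],0],[0.8,[0,0,-0.15],0],[0.8,[0,0,-0.4],0],[0.8,[0,0,-0.8],0],[0.8,[0,0,-1],0],[0.8,[0,0,-1],0],[0.8,[0,0,-1],0]]'
python3 -m pendant '[[1,[-0.3,0,-0.2],0],[1,[-0.64,0,-0.2],0],[1,[-0.64,0,-0.2],0],[1,[-0.64,0,-0.2],0],[1,[-0.64,0,-0.2],0]]' >/dev/null
python3 snap.py w8
python3 - <<'E'
from h import *
from plant import manip
import pickle
s,f=pickle.load(open("w8.pkl","rb"))
g=manip.grab_frame("scene");i=g["img"][130:270,240:420,::-1]
t=manip.grab_frame("top");np.savez("top1.npz",**t)
cv2.imwrite("pics/s8.png",np.hstack([cv2.resize(f["img"][20:220,180:460,::-1],(392,280)),cv2.resize(i,(360,280),interpolation=cv2.INTER_CUBIC)]))
E
```

```text
time: 14.95
tool_pos: [0.5773, -0.0069, 0.1198]
tool_rot: [0.0, 0.135, 0.991, 0.0]
contact_force: [0.1, -1.0, -0.1]
gripper_width: 0.798
grasp_force: 0.0
time: 15.65
tool_pos: [0.5777, -0.0069, 0.2414]
tool_rot: [0.001, 0.135, 0.991, -0.0]
contact_force: [-0.4, -0.8, -0.6]
gripper_width: 0.799
grasp_force: 0.0
[ 0.65011186 -0.02717825  0.26244014] 16.15
```

View pics/s8.png

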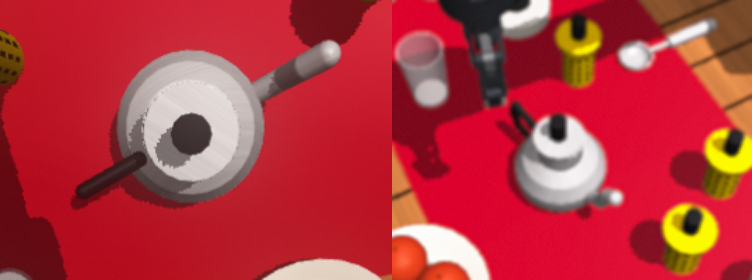

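The infuser sits flush in the pot: flange level, pot not shifted. Now to view the timer.

```bash
python3 -m pendant '[[1,[0,-0.3,0],0],[1,[0,-0.65,0],0],[1,[0,-1,0],0],[1,[0,-1,0],0]]' >/dev/null
python3 -m pendant '[[1,[0,-0.3,0],0],[1,[0,-0.65,0],0],[1,[0,-1,0],0],[1,[0,-1,0],0]]' >/dev/null
python3 -m pendant '[[1,[-0.09,-0.3,0],0],[1,[-0.09,-0.59,0],0],[1,[-0.09,-0.59,0],0],[1,[-0.09,-0.59,0],0],[1,[-0.09,-0.59,0],0]]' >/dev/null
python3 snap.py w9
python3 - <<'E'
from h import *
import pickle
s,f=pickle.load(open("w9.pkl","rb"));cv2.imwrite("pics/w9.png",cv2.resize(f["img"][20:220,200:440,::-1],(720,600),interpolation=cv2.INTER_CUBIC))
E
```

```text
[ 0.57857265 -0.32825954  0.26402991] 17.6
```

View pics/w9.png

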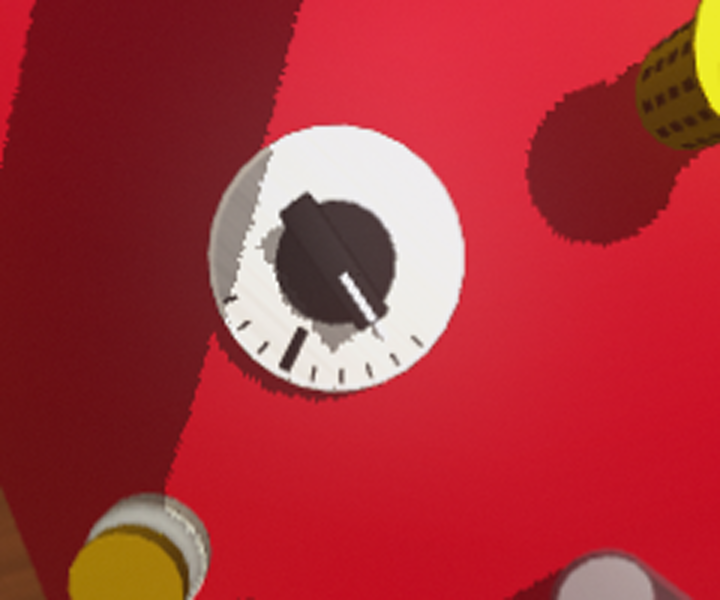

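The timer shows in this crop (x/3+200, y/3+20): bar centre (335,260), white line (343,275)→(370,315), long mark (303,329)→(289,370), first tick (418,341).

```bash
python3 - <<'E'
from rad import *
import pickle
s,f=pickle.load(open("w9.pkl","rb"));T=wristT(s,f)
hsv=cv2.cvtColor(f["img"],cv2.COLOR_RGB2HSV)
P=lambda x,y,z:plane(ray(f,(x/3+200,y/3+20),T),z)[:2]
ang=lambda v:np.arctan2(v[1],v[0])
# puck outline (non-red) centre
m=((hsv[...,1]<70)&(hsv[...,2]>90)).astype(np.uint8);n,l,st,c=cv2.connectedComponentsWithStats(m)
i=l[20+350//3,200+400//3];print("label",i,st[i] if i else 0)
e=cv2.fitEllipse(cv2.convexHull(np.argwhere(l==i)[:,::-1].astype(np.int32).reshape(-1,1,2)));print(e)
C=plane(ray(f,e[0],T),.028)[:2];print("puck C",C)
# bar: darkest pixels
v=f["img"].max(2)
print("bar centre",P(335,260,.064))
b=ang(P(370,315,.064)-P(343,275,.064)); b2=ang(P(376,317,.064)-P(295,203,.064))
mk=ang(P(296,349,.028)-C);mk2=ang(P(289,370,.028)-P(303,329,.028));t0=ang(P(418,341,.028)-C);t9=ang(P(231,300,.028)-C)
print("pointer",b,b2,"mark",mk,mk2,"first",t0,"last",t9)
print("T",T[:3,3], "disc P",P(335,262,.034))
K=[P(x,y,.028) for x,y in((418,341),(393,359),(367,371),(341,376),(313,374),(263,347),(244,325),(231,300))]
print([round(ang(k-C),3) for k in K],[round(np.hypot(*(k-C)),4) for k in K])
E
```

```text
label 2 [ 269   62   86   89 4597]
((311.65997314453125, 105.64729309082031), (85.0585708618164, 88.4406509399414), 176.6869659423828)
puck C [ 0.49790206 -0.3110036 ]
bar centre [ 0.49929783 -0.31086904]
pointer 0.33944618535148496 0.3635920348604765 mark -0.6905771230436845 -0.6197574218746686 first 0.5284336027163252 last -1.4659918740461844
T [ 0.50177322 -0.30662364  0.40641293] disc P [ 0.49981142 -0.31144695]
[np.float64(0.528), np.float64(0.262), np.float64(0.011), np.float64(-0.222), np.float64(-0.468), np.float64(-0.969), np.float64(-1.222), np.float64(-1.466)] [np.float64(0.0474), np.float64(0.0469), np.float64(0.0472), np.float64(0.0474), np.float64(0.0475), np.float64(0.0464), np.float64(0.0459), np.float64(0.0455)]
```

```bash
python3 - <<'E'
from rad import *
import pickle
from scipy.optimize import least_squares
from plant import manip
s,f=pickle.load(open("w9.pkl","rb"));T=wristT(s,f)
P=lambda x,y,z:plane(ray(f,(x/3+200,y/3+20),T),z)[:2]
K=np.array([P(x,y,.028) for x,y in((418,341),(393,359),(367,371),(341,376),(313,374),(263,347),(244,325),(231,300))]);k=np.array([0,1,2,3,4,6,7,8])
M=P(296,349,.028)
def model(p): a=p[3]-.26*k;return p[:2]+p[2]*np.c_[np.cos(a),np.sin(a)]
def res(p):
    a=p[3]-1.3;return np.r_[(model(p)-K).ravel(),M-p[:2]-.0385*np.array([np.cos(a),np.sin(a)])]
r=least_squares(res,[.498,-.311,.046,.53]);print(r.x,"mark ang",r.x[3]-1.3,abs(r.fun).max())
s=manip.state();print(s["joint_pos"].round(3),s["tool_pos"],rot(s["tool_rot"])[:,0].round(3))
c=r.x[:2];print(delta(s,[c[0],c[1],.15]),delta(s,[.4995,-.311,.15]))
E
```

```text
[ 0.50037785 -0.31115248  0.04498695  0.55012186] mark ang -0.7498781444162703 0.0010376413022980743
[-0.628  0.129  1.477  0.     1.535 -1.929] [ 0.57860233 -0.32823515  0.2640148 ] [-0.964  0.267 -0.   ]
[ 0.666 -0.037  0.95 ] [ 0.674 -0.038  0.95 ]
```

```bash
python3 -m pendant '[[1,[0.3,-0.02,0],-0.05],[1,[0.668,-0.037,0.2],-0.1],[1,[0.668,-0.037,0.5],-0.15],[1,[0.668,-0.037,0.9],-0.197],[1,[0.668,-0.037,0.95],-0.197],[1,[0.668,-0.037,0.95],-0.197],[1,[0.668,-0.037,0.95],-0.197],[1,[0.668,-0.037,0.95],-0.197]]'
python3 snap.py w10
python3 -c "
from h import *
from plant import manip
s=manip.state();x=rot(s['tool_rot'])[:,0];print(delta(s,[.5003,-.3111,.038]),np.arctan2(x[1],x[0]),s['joint_pos'][5])"
```

```text
time: 18.45
tool_pos: [0.5016, -0.3136, 0.1532]
tool_rot: [0.002, -0.172, 0.985, -0.002]
contact_force: [-0.1, 0.3, 0.2]
gripper_width: 1.001
grasp_force: 0.0
[ 0.50158478 -0.31357579  0.15323229] 18.45
[0.004 0.026 0.958] -2.7951180412898915 -2.60195740764453
```

```bash
python3 -m pendant '[[1,[0,0.01,0.2],0],[1,[0,0.015,0.45],0],[1,[0,0.015,0.7],0],[1,[0,0.015,0.85],0],[1,[0,0.015,0.95],0],[1,[0,0.015,0.95],0],[1,[0,0.015,0.95],0]]'
python3 -m pendant '[[0.6,[0,0,0],0],[0.45,[0,0,0],0],[0.35,[0,0,0],0],[0.25,[0,0,0],0],[0.15,[0,0,0],0],[0,[0,0,0],0],[0,[0,0,0],0],[0,[0,0,0],0],[0,[0,0,0],0]]'
```

```text
time: 19.2
tool_pos: [0.5001, -0.3116, 0.0372]
tool_rot: [0.001, -0.173, 0.985, -0.001]
contact_force: [0.4, -0.0, 0.1]
gripper_width: 0.996
grasp_force: 0.0
time: 20.1
tool_pos: [0.4998, -0.3123, 0.0365]
tool_rot: [0.001, -0.173, 0.985, -0.002]
contact_force: [0.8, -5.6, -1.4]
gripper_width: 0.154
grasp_force: 59.4
```

```bash
python3 -c "
from h import *
from plant import manip
s=manip.state();x=rot(s['tool_rot'])[:,0];print(np.arctan2(x[1],x[0])%6.2832,s['joint_pos'][5],s['ft_torque'])"
```

```text
3.488541420266312 -2.601425822912937 [-0.69732692 -0.17719269 -0.03797779]
```

```bash
python3 -m pendant '[[0,[0,0,0],0.02],[0,[0,0,0],0.05],[0,[0,0,0],0.08],[0,[0,0,0],0.11],[0,[0,0,0],0.14],[0,[0,0,0],0.17],[0,[0,0,0],0.2],[0,[0,0,0],0.2]]'
python3 -m pendant '[[0,[0,0,0],0.03],[0,[0,0,0],0.06],[0,[0,0,0],0.09],[0,[0,0,0],0.12],[0,[0,0,0],0.14],[0,[0,0,0],0.149],[0,[0,0,0],0.149],[0,[0,0,0],0.149],[0,[0,0,0],0.149]]'
python3 -c "
from h import *
from plant import manip
s=manip.state();x=rot(s['tool_rot'])[:,0];print(np.arctan2(x[1],x[0])%6.2832,s['joint_pos'][5],s['ft_torque'])"
```

```text
time: 20.9
tool_pos: [0.4998, -0.3122, 0.0365]
tool_rot: [0.001, 0.14, 0.99, -0.001]
contact_force: [1.1, -5.7, -1.0]
gripper_width: 0.154
grasp_force: 59.4
time: 21.8
tool_pos: [0.4999, -0.3122, 0.0366]
tool_rot: [0.001, 0.365, 0.931, -0.001]
contact_force: [2.8, -4.4, -0.4]
gripper_width: 0.151
grasp_force: 59.4
2.3934502481739823 -1.506319023254261 [-0.7654243  -0.28296886 -0.06054854]
```

```bash
python3 -m pendant '[[0.3,[0,0,0],0],[0.5,[0,0,0],0],[0.8,[0,0,0],0],[1,[0,0,0],0],[1,[0,0,0],0],[1,[0,0,0],0],[1,[0,0,0],0]]'>/dev/null
python3 -m pendant '[[1,[0,0,-0.1],0],[1,[0,0,-0.4],0],[1,[0,0,-0.8],0],[1,[0,0,-1],0],[1,[0,0,-1],0]]'>/dev/null
python3 -m pendant '[[1,[-0.3,0,-0.4],0],[1,[-0.66,0,-0.7],0],[1,[-0.66,0,-0.9],0],[1,[-0.66,0,-0.9],0],[1,[-0.66,0,-0.9],0],[1,[-0.66,0,-0.9],0]]'
python3 snap.py w11
python3 - <<'E'
from h import *
from plant import manip
import pickle
s,f=pickle.load(open("w11.pkl","rb"))
t=manip.grab_frame("top")["img"];c=manip.grab_frame("scene")["img"]
a=cv2.resize(f["img"][40:180,240:390,::-1],(450,420),interpolation=cv2.INTER_CUBIC)
b=np.vstack([t[120:320,150:500,::-1],cv2.resize(c[80:340,190:530,::-1],(350,268))[:220]])
cv2.imwrite("pics/end.png",np.hstack([a,b]))
E
```

```text
time: 23.6
tool_pos: [0.5562, -0.3639, 0.2615]
tool_rot: [-0.002, 0.366, 0.931, 0.001]
contact_force: [1.0, -0.3, 0.1]
gripper_width: 0.999
grasp_force: 0.0
[ 0.556193   -0.36393977  0.26154084] 23.6
```

View pics/end.png

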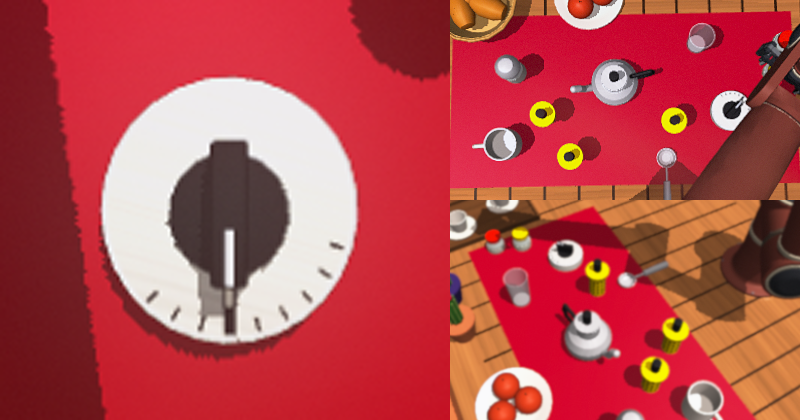

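The pointer lies on the long mark: line x≈229.5, mark x≈230.5 in the crop. The infuser is home, the bystanders haven't moved and the gripper is clear.

```bash
python3 -c "
from plant import manip
print(manip.job_done())"
```

```text
the job is handed in; nothing more can be done
None
```

The infuser is seated fully home in the teapot, the timer pointer is on the long thick mark, everything is released, and the job was handed in at about 24 s on the robot clock; the hand-in returned no verdict.

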